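# Draw the spirit level out past the parts box

### The job

The small spirit level lies on the floor of the grey tray, one end tucked under the clear parts box that is clipped into the tray. First lower the half-open clear flap gently until it is fully closed, so that your hand has room; then grip the level in the open half of the tray, tip it up and draw it out on the slant through the opening. Finish still holding it: keep it steady in the gripper, level (roughly horizontal) and at least 5 cm above the tray's rim, with the flap still closed and the screwdriver, hex keys and tape measure left where they lie.

Things in the scene. Friction and masses are not known exactly. Their poses are not given: they have to be found in the camera images.
- tray: Grey plastic tool tray, open on top, fixed to the bench. Outside 268 long (its x) x 198 wide (y) x 88 mm high; walls and floor 4 mm, so inside 260 x 190 mm, floor 4 mm above the bench. A rim flange 6 mm thick stands out 8 mm all round. Origin: centre of its underside; its x points away from the robot (turned by the tray's yaw), z up.
- box_edge (a point): Middle of the lower edge, next to the opening, of the clear plastic parts box fixed in the tray's near end (empty compartments). The box spans tray x -130 to -30 mm, the full inside width, z 62 (underside, this point: x -30, z 62) to 87 mm; below it the tray is hollow, 58 mm high.
- opening (a point): Middle of the tray's opening, at rim height (tray x 50, y 0, z 88 mm). The opening is 160 mm long in tray x (-30 to +130, from the parts box to the far wall) and 190 mm wide in y.
- flap (a joint): Hinge angle of the clear flap of the parts box in rad: 0 fully closed (lying flat on the parts box), growing as its free edge rises; it starts half open, about 1.0 to 1.35, and opens to 2.2 at most. The hinge is stiff, so the flap stays where it is left; pushing it needs about 1 N at the free edge.
- flap_hinge (a point): Middle of the flap's hinge line, at tray x = -30, z = 88.5 mm; the hinge line runs along the tray's y. From here the closed flap reaches 104 mm towards the robot (tray -x), is 194 mm wide (97 mm either side) and 3 mm thick, its underside at the height of the hinge line; it swings up and away from the robot as it opens.
- flap_edge (a point): Middle of the flap's free edge, on its upper face, 104 mm from the hinge line and 3 mm above the underside (moves with the flap). A blue finger tab 44 mm wide goes on 13 mm beyond it.
- level_center (a point): Centre (also of mass) of the small aluminium spirit level, 230 long (x) x 38 wide (y) x 18 mm thick (z), about 0.18 kg; black end caps, green vials. It lies loose and flat on the tray floor (centre 13 mm above the bench), its x nearly along the tray's x, its narrow sides, 38 mm apart, facing the tray's side walls. Its near 75 to 95 mm lie beneath the parts box.
- level_far_end (a point): Centre of the level's end face that lies in the open half of the tray, 115 mm from its centre along its +x.
- level_near_end (a point): Centre of the level's other end face, beneath the parts box, 115 mm from its centre along its -x.
- screwdriver_grip (a point): Handle of a yellow-handled screwdriver lying on the bench on the tray's left (+y) side; leave alone.
- hex_center (a point): Centre of the black holder of a stainless hex key set, 24 x 66 x 14 mm, its keys reaching up to 82 mm away, lying on the bench on the tray's right (-y) side; leave alone.
- tape_center (a point): Centre of an orange tape measure, 68 x 34 x 58 mm high, on the bench on the tray's right (-y) side; leave alone.
Not all that is in view belongs to the job. Of the things shaped like the part that bears level_center, the aluminium one is meant.

How it is judged (in metres and radians):
On the way, in this order (a step that is already met when the one before it is completed fails the run):
1. the flap is lowered fully closed (under 0.07 rad) while the level still lies in the tray (value of joint flap below 0.07 rad and distance of level_center from where it was at the start of the episode below 0.03 m), for 0.2 s.
2. the gripped level is slanted (over 0.24 rad) in the opening, its near end still below the tray's rim (angle between level_center's own x axis and vertical below 1.331 rad and z of level_near_end in the frame of tray below 0.088 m and contact force between the fingers and level above 1 N), for 0.1 s.
At the end, for the whole second after the job is handed in: The flap is closed to within 0.07 rad; the level is held in the fingers, touching nothing of the tray, its long axis within 20 degrees of horizontal and both its ends at least 135 mm above the bench (47 mm over the tray's rim), and still (under 0.05 m/s) (value of joint flap below 0.07 rad and height (world z) of each of level_far_end, level_near_end above 0.135 m and angle between level_center's own x axis and vertical between 1.22 and 1.92 rad and contact force between the fingers and level above 1 N and contact force between level and tray below 0.3 N and linear speed of level below 0.05 m/s); the arm keeps its last pose, push and grip.
It fails at once if the screwdriver, hex keys or tape measure is moved by more than 25 mm (distance of any of screwdriver_grip, hex_center, tape_center from where it was at the start of the episode above 0.025 m).
It fails at once if the flap is slammed (closing faster than 5 rad/s) (velocity of joint flap below -5 rad/s).
It also fails if it takes over 51 s, if anything falls off the work surface, if the arm or the gripper's body presses on something with over 40 N, if the wrist force passes 120 N, or if a joint passes its speed limit or range.

### The arm

A 6-joint arm with a two-finger parallel gripper is mounted at the origin on the work surface. World frame = base frame: x ahead of the robot, y to its left, z up, the work surface at z = 0. Lengths are in mm, angles in rad, forces in N, time in s.
With the tool pointing down it reaches from about 375 to 825 mm from the base axis. Payload 5.5 kg.
Tool frame: the origin (TCP) lies midway between the tips of the shut fingers; the grasp point (between the pads) lies 19 mm behind it; z points along the fingers, y is the line along which they close (so a half turn about z gives the same grasp; the last joint's range is limited). The gripper opens to 85 mm and grips with 20 to 120 N. Pads are 22 mm wide; open, the fingers measure 114 mm over their backs; the gripper's body (76 mm by 85 mm) begins 54 mm behind the grasp point. The pads swing forward as they close: fully open they stand 13 mm farther back than shut.
Start: joints at [1.226, 0.314, -0.047, 1.21, 0, 1.571], TCP at [202.802, 564.682, 208.999] pointing down, gripper open.
Joint ranges: [-2.67, 2.67], [-0.69, 1.73], [-1.03, 1.25], [-2.08, 2.16], [-1.42, 1.45], [-3.14, 3.14]. Speed limits (rad/s): [2.39, 2.39, 3.01, 3.14, 3.14, 3.14].

### API

Orientations are given as a unit quaternion [x, y, z, w].
In Python, from plant import sense, snapshot, camera_model, close_job gives the robot as it stands.
- The arm moves only by the shell command python3 -m pendant 'ROWS'. ROWS is JSON, a list of rows, each a list of 7 numbers: the closure, from -1 (fully open) to 1 (shut), then the shift along the tool's x, y, z in m, then the turn, a rotation vector about the tool's x, y, z in degrees. In form: [[grip, tx, ty, tz, wx, wy, wz], ...]. A call has exactly 8 rows; each row shifts and turns the commanded pose from where the row before left it, along the tool's axes as they then stand; what a row does not reach is not made up. A row lasts 1/10 s, in which the tool goes at most 50 mm and 8.59 degrees, less where a joint would pass 70% of its speed; a pose out of reach is approached as far as the arm can. A call is refused whole if a number of a shift passes 0.05 or a number of a turn 8.59, either way. A call with a gripper value outside its range is refused whole. The fingers move at their own pace and stop on an object; the grip force is fixed at half the most. Time passes only in rows, so rows that do not move let the fingers close, or fill a call up. It gives the time, the measured TCP pose, the force, the opening and the grip force at its end, in the units of the state.
- sense(): the state, without advancing time (a new reading comes with each control period).
- snapshot(name): name is "scene" or "side" or "wrist"; returns (picture, depth): 400x640x3 uint8, blue, green, red; 400x640 float32, mm along the optical axis (not along the pixel's ray), 0 where there is no reading.
- camera_model(name): a dict with "intrinsics" (3x3 intrinsics, pixels), "eye" and "orientation" of the camera in the world; the wrist camera has in their place "T_tool_cam" (4x4, takes a point from camera to tool coordinates, whose origin is the TCP and whose axes are the flange's). Camera axes: x right, y up, looking along -z (the intrinsics and any distortion apply to the point x, -y, -z); pixel columns grow to the right and rows downward; lengths in mm; the calibration is good to about 2 mm. A picture is of the moment at which its call begins: read the wrist's pose just before it. camera_model takes no time and is no camera call.
- close_job(): hands the job in; it is judged then, once.
The state is a dict: "clock": time; "qpos": joint angles; "joint_vel": joint speeds; "joint_efforts": joint torques, N m; "tool_pos": TCP position; "ee_rot": TCP orientation; "wrist_force": force on the tool from outside, world axes, zero at the start; "torque": the same for the moment, N m; "grip_width": opening from 0.0 (shut) to 1.0 (fully open); "grip_force": force on a finger pad.
Only numpy, scipy, OpenCV 4.12 (cv2) and the standard library are available. Lean on these libraries where they do the work, as an engineer would, in place of code of your own. Each camera call takes 0.05 s, during which the arm holds its last target. There are 200 camera calls.

## Working session

There is one attempt and no reset: what is moved stays moved. The work goes in short steps, Python scripts to look and compute and a shell command to move; the robot and the scene stay as the last step left them, time stands still between calls to the robot, and variables do not carry over. Pictures are saved under pics/ and viewed, at most 10 in all, crops included, and the job is handed in when it is done.

```bash
ls; mkdir -p pics
cat > h.py <<'E'
import numpy as np,cv2
from scipy.spatial.transform import Rotation as R
from plant import sense,snapshot,camera_model
def cam(name,s=None):
    m=camera_model(name);K=np.array(m["intrinsics"])
    if name=="wrist":
        s=s or sense();T=np.eye(4);T[:3,:3]=R.from_quat(s["ee_rot"]).as_matrix();T[:3,3]=s["tool_pos"]
        T=T@np.array(m["T_tool_cam"])
    else:
        T=np.eye(4);o=np.array(m["orientation"]);T[:3,:3]=o if o.shape==(3,3) else R.from_quat(o).as_matrix();T[:3,3]=m["eye"]
    return K,T
def unproj(K,T,u,v,d):
    u,v,d=[np.asarray(a,float) for a in(u,v,d)]
    p=np.stack([(u-K[0,2])/K[0,0]*d,-(v-K[1,2])/K[1,1]*d,-d],-1)
    return p@T[:3,:3].T+T[:3,3]
def onz(K,T,u,v,z):
    a=unproj(K,T,u,v,1.)-T[:3,3];return T[:3,3]+a*((z-T[2,3])/a[...,2:3])
E
python3 - <<'E'
from h import *
print(sense())
for n in("scene","side"):
    print(n,camera_model(n))
    p,d=snapshot(n);cv2.imwrite(f"pics/{n}0.png",p);np.savez(f"{n}0",p=p,d=d)
print(camera_model("wrist"))
E
```

```text
pics
{'clock': 0.0, 'qpos': array([ 1.22602213e+00,  3.14195213e-01, -4.80594863e-02,  1.21020923e+00,
       -8.40733409e-06,  1.57077765e+00]), 'joint_vel': array([-4.14625820e-04,  1.17879652e-04, -2.06373605e-03, -6.31979490e-04,
       -1.08954599e-03,  7.46758038e-05]), 'joint_efforts': array([-8.58540825e-04, -5.39581275e+01,  3.39753485e+01,  1.91032776e-02,
        2.07294482e-05, -1.79150032e-05]), 'tool_pos': array([202.58759028, 564.11725456, 208.16165968]), 'ee_rot': array([ 1.71525290e-01,  9.85179364e-01, -8.22159980e-04, -1.38891605e-04]), 'wrist_force': array([-0.07894916,  0.52962433,  0.76999022]), 'torque': array([ 0.00855203, -0.01298077,  0.02483985]), 'grip_force': 0.0, 'grip_width': 0.9966987780893453}
scene {'intrinsics': array([[390.20221539,   0.        , 315.10721492],
       [  0.        , 390.20221539, 199.54226645],
       [  0.        ,   0.        ,   1.        ]]), 'eye': array([1001.6420885,  176.6194351,  875.9067854]), 'orientation': array([0.15856116, 0.20023671, 0.77543235, 0.57746713])}
side {'intrinsics': array([[420.62945635,   0.        , 314.91301488],
       [  0.        , 420.62945635, 194.02488163],
       [  0.        ,   0.        ,   1.        ]]), 'eye': array([ 221.82801007, -597.36341256,  753.57978281]), 'orientation': array([ 0.38357885, -0.09047803, -0.20472884,  0.89597271])}
{'intrinsics': array([[302.3738322 ,   0.        , 323.65259122],
       [  0.        , 302.3738322 , 197.45808967],
       [  0.        ,   0.        ,   1.        ]]), 'T_tool_cam': array([[ 3.08481377e-04,  9.60663164e-01,  2.77716023e-01,
         7.10683703e+01],
       [ 9.99999952e-01, -3.04496594e-04, -5.74785014e-05,
         5.55961881e-01],
       [ 2.93461041e-05,  2.77716027e-01, -9.60663212e-01,
        -1.64083235e+02],
       [ 0.00000000e+00,  0.00000000e+00,  0.00000000e+00,
         1.00000000e+00]])}
```

View pics/scene0.png

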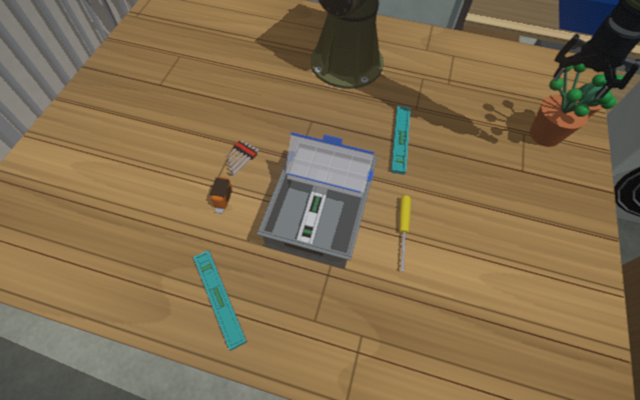

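View pics/side0.png

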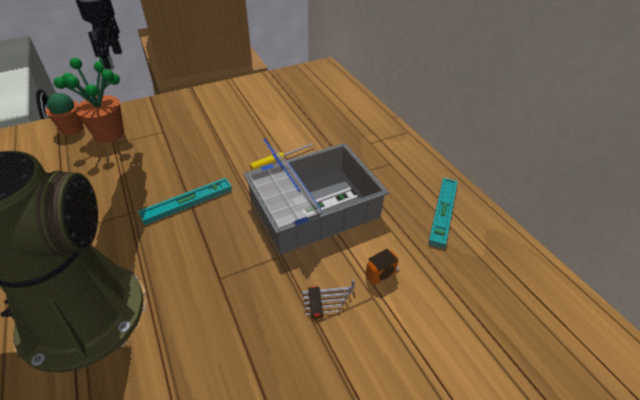

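The scene view shows the tray around (318,205), with the aluminium level at (312,215) and the flap's blue free edge running from (290,135) to (373,152). The side view shows the flap edge from (266,140) to (320,208). Next I'll measure these.

Run:
```python
from h import *
for n in("scene","side"):
    f=np.load(n+"0.npz");p,d=f["p"],f["d"];K,T=cam(n)
    v,u=np.mgrid[:400,:640];P=unproj(K,T,u,v,d);z=P[...,2]
    hsv=cv2.cvtColor(p,cv2.COLOR_BGR2HSV)
    reg=np.zeros((400,640),bool)
    if n=="scene":reg[125:270,250:385]=1
    else:reg[130:260,235:395]=1
    grey=(hsv[...,1]<70)&reg&(d>0)
    m=grey&(z>80)&(z<95)
    q=P[m][:,:2].astype(np.float32);print(n,len(q),"rim",cv2.minAreaRect(q))
    lv=grey&(hsv[...,2]>170)&(z<35)&(z>5)
    w=P[lv][:,:2].astype(np.float32)
    if len(w): print("level",len(w),cv2.minAreaRect(w),np.median(P[lv],0))
    b=(hsv[...,0]>105)&(hsv[...,0]<130)&(hsv[...,1]>110)&reg&(d>0)
    B=P[b];print("blue",b.sum())
    for r in B[np.argsort(B[:,2])][::max(1,len(B)//14)]:print(r.round())
```

```text
scene 1532 rim ((547.58837890625, 68.12846374511719), (284.3495178222656, 214.56893920898438), 0.24476303160190582)
level 387 ((578.6253051757812, 56.52051544189453), (138.66433715820312, 36.610321044921875), 1.4825435876846313) [587.07831482  55.18811513  19.47583866]
blue 357
[459. 173.  85.]
[456. 171.  88.]
[477. 173.  89.]
[519. 122.  90.]
[466. 148. 173.]
[467.  81. 175.]
[466.  39. 175.]
[462.  54. 176.]
[466.  13. 176.]
[465.  96. 177.]
[465.  78. 178.]
[466. 136. 180.]
[464.  66. 183.]
[462.  49. 185.]
[457.  61. 188.]
side 2085 rim ((545.64501953125, 68.50698852539062), (285.513671875, 217.54466247558594), 0.6170521378517151)
level 191 ((601.328125, 59.09156799316406), (97.46888732910156, 37.79684066772461), 0.4011841416358948) [594.99885615  58.25823441  17.7436807 ]
blue 201
[560. 133.  -1.]
[474. 176.  86.]
[469. -26.  87.]
[476. 168.  87.]
[473. 165.  88.]
[457. -28.  88.]
[466. -33.  89.]
[472. 143. 162.]
[467.  15. 174.]
[465.  60. 175.]
[463.  -4. 177.]
[463.  -9. 177.]
[463. -29. 178.]
[460.  53. 183.]
[457.  88. 188.]
```

```bash
python3 -m pendant '[[1,-0.038,-0.030,-0.003,0,0,0],[1,-0.038,-0.030,-0.003,0,0,0],[1,-0.038,-0.030,-0.003,0,0,0],[1,-0.038,-0.030,-0.003,0,0,0],[1,-0.038,-0.030,-0.003,0,0,0],[1,-0.038,-0.030,-0.003,0,0,0],[1,-0.038,-0.030,0,0,0,0],[1,-0.038,-0.030,0,0,0,0]]'
python3 -m pendant '[[1,-0.030,-0.025,0,0,0,0],[1,-0.030,-0.025,0,0,0,0],[1,-0.030,-0.025,0,0,0,0],[1,-0.030,-0.025,0,0,0,0],[1,-0.030,-0.025,0,0,0,0],[1,0,0,0,0,0,-6.6],[1,0,0,0,0,0,-6.6],[1,0,0,0,0,0,-6.6]]'
cat > st.py <<'E'
from h import *
s=sense();r=R.from_quat(s["ee_rot"]).as_matrix()
print("t",round(s["clock"],2),"pos",s["tool_pos"].round(1),"x",r[:,0].round(3),"y",r[:,1].round(3),"z",r[:,2].round(3),"F",s["wrist_force"].round(1),"w",round(s["grip_width"],3),"gf",round(s["grip_force"],1),"q",s["qpos"].round(2))
E
python3 st.py
```

```text
clock: 0.9
tool_pos: [408.3, 234.2, 227.0]
ee_rot: [0.171, 0.985, 0.0, 0.0]
wrist_force: [1.1, 0.3, 0.1]
grip_width: 0.002
grip_force: 0.0
clock: 1.7
tool_pos: [506.5, 67.1, 226.5]
ee_rot: [-0.002, 1.0, -0.0, -0.001]
wrist_force: [-0.9, -0.4, -0.1]
grip_width: -0.001
grip_force: 0.0
t 1.7 pos [506.5  67.1 226.5] x [-1.    -0.004  0.001] y [-0.004  1.    -0.   ] z [-0.001 -0.    -1.   ] F [-0.9 -0.4 -0.1] w -0.001 gf 0.0 q [ 0.13  0.14 -0.23  1.2   0.    0.13]
```

```bash
python3 -m pendant '[[1,0.001,0,0.018,0,0,0],[1,0.001,0,0.018,0,0,0],[1,0,0,0.017,0,0,0],[1,0.010,0,0.006,0,0,0],[1,0.010,0,0.006,0,0,0],[1,0.007,0,0.005,0,0,0],[1,0.007,0,0.005,0,0,0],[1,0.006,0,0.006,0,0,0]]'
python3 st.py
python3 -m pendant '[[1,0.006,0,0.006,0,0,0],[1,0.004,0,0.007,0,0,0],[1,0.004,0,0.007,0,0,0],[1,0.003,0,0.008,0,0,0],[1,0.003,0,0.008,0,0,0],[1,0.001,0,0.008,0,0,0],[1,0.001,0,0.008,0,0,0],[1,0,0,0,0,0,0]]'
python3 st.py
```

```text
clock: 2.5
tool_pos: [464.7, 67.7, 146.0]
ee_rot: [-0.0, 1.0, 0.0, 0.0]
wrist_force: [0.3, -0.4, 1.1]
grip_width: 0.0
grip_force: 0.4
t 2.5 pos [464.7  67.7 146. ] x [-1.    -0.001 -0.001] y [-0.001  1.     0.   ] z [ 0.001  0.    -1.   ] F [ 0.3 -0.4  1.1] w 0.0 gf 0.4 q [ 0.14  0.11 -0.45  1.01 -0.    0.14]
clock: 3.3
tool_pos: [441.7, 67.5, 92.7]
ee_rot: [-0.0, 1.0, -0.0, -0.001]
wrist_force: [0.3, -0.3, 0.4]
grip_width: 0.004
grip_force: 0.0
t 3.3 pos [441.7  67.5  92.7] x [-1.    -0.001  0.002] y [-0.001  1.    -0.   ] z [-0.002 -0.    -1.   ] F [ 0.3 -0.3  0.4] w 0.004 gf 0.0 q [ 0.15  0.12 -0.58  0.88 -0.    0.15]
```

```bash
python3 -m pendant '[[1,0,0,0.001,0,0,0],[1,0,0,0.001,0,0,0],[1,0,0,0.0005,0,0,0],[1,0,0,0.0005,0,0,0],[1,0,0,0,0,0,0],[1,0,0,0,0,0,0],[1,0,0,0,0,0,0],[1,0,0,0,0,0,0]]'
python3 st.py
```

```text
clock: 4.1
tool_pos: [442.8, 67.7, 91.1]
ee_rot: [-0.0, 1.0, 0.0, 0.0]
wrist_force: [-0.1, 0.3, 1.7]
grip_width: -0.004
grip_force: 0.3
t 4.1 pos [442.8  67.7  91.1] x [-1.    -0.001 -0.   ] y [-0.001  1.     0.   ] z [ 0.  0. -1.] F [-0.1  0.3  1.7] w -0.004 gf 0.3 q [ 0.15  0.12 -0.58  0.87 -0.    0.15]
```

```bash
python3 -m pendant '[[1,0,0,0.001,0,0,0],[1,0,0,0.001,0,0,0],[1,0,0,0.001,0,0,0],[1,0,0,0,0,0,0],[1,0,0,0,0,0,0],[1,0,0,0,0,0,0],[1,0,0,0,0,0,0],[1,0,0,0,0,0,0]]'
python3 st.py
```

```text
clock: 4.9
tool_pos: [442.7, 67.6, 88.0]
ee_rot: [-0.0, 1.0, -0.0, 0.0]
wrist_force: [0.2, 0.2, 1.1]
grip_width: -0.004
grip_force: 0.0
t 4.9 pos [442.7  67.6  88. ] x [-1.    -0.001 -0.   ] y [-0.001  1.    -0.   ] z [ 0. -0. -1.] F [0.2 0.2 1.1] w -0.004 gf 0.0 q [ 0.15  0.12 -0.58  0.87 -0.    0.15]
```

```bash
python3 -m pendant '[[1,0,0,0.001,0,0,0],[1,0,0,0.001,0,0,0],[1,0,0,0.001,0,0,0],[1,0,0,0,0,0,0],[1,0,0,0,0,0,0],[1,0,0,0,0,0,0],[1,0,0,0,0,0,0],[1,0,0,0,0,0,0]]'
python3 - <<'E'
from h import *
p,d=snapshot("side");cv2.imwrite("pics/side1.png",cv2.resize(p[110:290,180:420],None,fx=3,fy=3))
E
```

```text
clock: 5.7
tool_pos: [442.7, 67.7, 85.0]
ee_rot: [-0.0, 1.0, -0.0, 0.0]
wrist_force: [0.3, 0.2, -0.0]
grip_width: 0.002
grip_force: 0.0
```

View pics/side1.png

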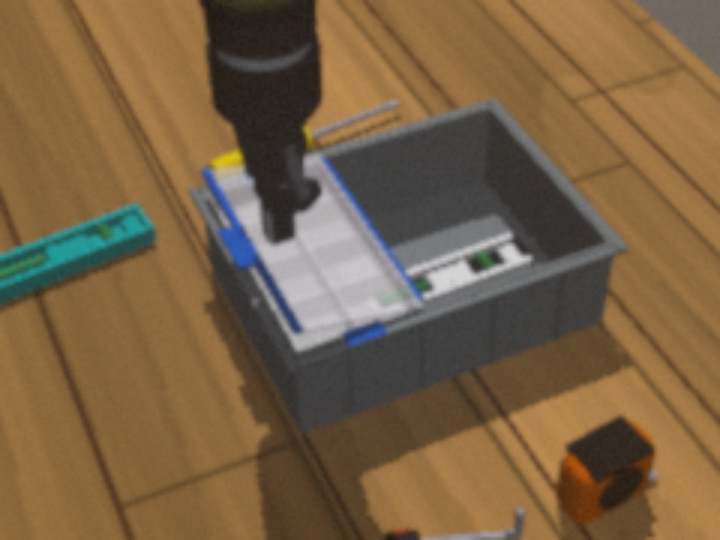

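The view shows the flap lying almost flat, with the fingertip near (280,235) and the blue edge from (205,170) to (300,330). I'll check the edge height using depth.

Run:
```python
from h import *
for n in("scene","side"):
    p,d=snapshot(n);K,T=cam(n)
    v,u=np.mgrid[:400,:640];P=unproj(K,T,u,v,d)
    hsv=cv2.cvtColor(p,cv2.COLOR_BGR2HSV)
    ok=(d>0)&(abs(P[...,0]-460)<90)&(abs(P[...,1]-68)<115)&(P[...,2]>60)&(P[...,2]<130)
    b=ok&(hsv[...,0]>105)&(hsv[...,0]<130)&(hsv[...,1]>110)
    for y0 in(-40,-10,20,50,80,110,140):
        for x0,x1 in((385,398),(398,408),(408,420),(420,460),(460,500),(500,512),(512,525)):
            m=ok&(abs(P[...,1]-y0-15)<15)&(P[...,0]>x0)&(P[...,0]<x1)
            print(f"{np.median(P[m][:,2]) if m.sum()>2 else 0:6.1f}({(b&m).sum()})",end=" ")
        print(n,y0)
```

```text
0.0(0)    0.0(0)  111.4(3)  103.9(7)   96.1(16)   92.4(0)   84.3(5) scene -40
   0.0(0)    0.0(0)  110.5(8)  105.0(3)   98.1(0)   92.8(0)   80.5(15) scene -10
   0.0(0)    0.0(0)    0.0(1)  105.1(0)   97.5(0)   92.5(0)   80.6(14) scene 20
   0.0(0)    0.0(0)    0.0(0)  105.0(0)   97.7(0)   92.8(0)   80.2(13) scene 50
   0.0(0)    0.0(0)  110.7(8)  105.3(1)   97.7(0)   93.0(0)   80.2(16) scene 80
   0.0(0)    0.0(0)  111.1(18)  105.4(3)   97.5(0)   92.6(0)   81.1(15) scene 110
   0.0(0)    0.0(0)  109.7(13)  104.6(10)   96.7(17)   91.9(0)   83.8(8) scene 140
   0.0(0)   85.7(0)   86.4(10)   87.5(15)   87.5(43)   87.2(0)   85.5(2) side -40
   0.0(0)   86.6(0)   87.7(13)  103.1(0)   96.3(0)   92.3(0)   90.4(6) side -10
   0.0(0)   87.0(4)   88.7(19)  104.4(0)   97.4(0)   91.9(0)   90.3(4) side 20
   0.0(0)  111.0(24)  110.1(45)  106.8(2)   97.0(0)   91.8(0)   90.4(4) side 50
   0.0(0)   87.3(10)  110.5(28)  106.4(1)   95.9(0)   91.8(0)   90.3(5) side 80
   0.0(0)   86.1(0)  107.6(20)  105.8(2)   93.2(0)   92.0(0)   90.0(4) side 110
   0.0(0)   86.4(0)   87.5(13)  105.3(3)   93.0(0)   91.0(0)   89.0(5) side 140
```

Run:
```python
from h import *
s=sense();print(s["tool_pos"],s["wrist_force"])
for n in("side","scene"):
    p,d=snapshot(n);K,T=cam(n)
    c=(np.array(s["tool_pos"])-T[:3,3])@T[:3,:3];u=K[0,2]+K[0,0]*c[0]/-c[2];v=K[1,2]-K[1,1]*c[1]/-c[2]
    print(n,"tcp px",u,v,"depth",-c[2])
    V,U=np.mgrid[:400,:640];P=unproj(K,T,U,V,d)
    hsv=cv2.cvtColor(p,cv2.COLOR_BGR2HSV)
    m=(hsv[...,2]<70)&(abs(P[...,0]-443)<30)&(abs(P[...,1]-68)<30)&(P[...,2]>70)
    q=P[m];o=np.argsort(q[:,2]);print(q[o][:6].round(),len(q))
    cu,cv_=int(u),int(v);cv2.imwrite(f"pics/tip_{n}.png",cv2.resize(p[cv_-60:cv_+40,cu-60:cu+60],None,fx=5,fy=5))
```

```text
[442.74929407  67.65255142  85.02432216] [ 0.49503805  0.21703049 -0.2350906 ]
side tcp px 273.57026761324613 196.2111345980932 depth 963.8563022156347
[[445.  59. 114.]
 [445.  59. 117.]
 [437.  58. 118.]
 [435.  59. 118.]
 [440.  59. 119.]
 [445.  60. 119.]] 1621
scene tcp px 332.0138600973078 158.3718725100211 depth 968.2628444786592
[[452.  66. 115.]
 [450.  75. 116.]
 [450.  58. 117.]
 [449.  58. 120.]
 [448.  77. 122.]
 [452.  76. 122.]] 1020
```

View pics/tip_side.png

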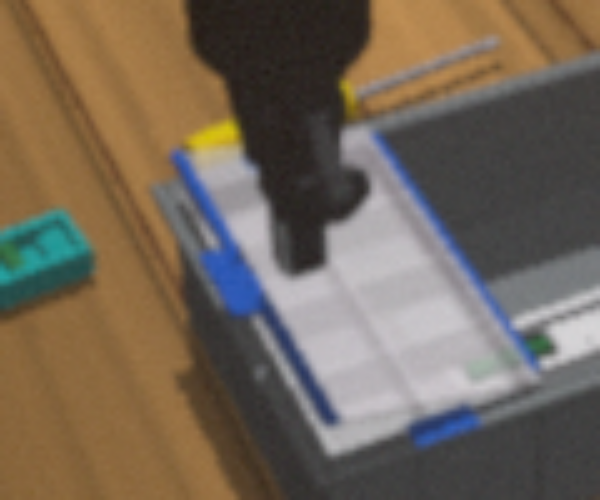

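```bash
cat > flap.py <<'E'
from h import *
p,d=snapshot("scene");K,T=cam("scene");v,u=np.mgrid[:400,:640];P=unproj(K,T,u,v,d)
m=(d>0)&(P[...,2]>86)&(P[...,2]<200)&(P[...,0]>400)&(P[...,0]<505)&((abs(P[...,1]-10)<25)|(abs(P[...,1]-130)<25))
q=P[m];k=np.polyfit(q[:,0],q[:,2],1);print("flap angle",np.arctan(-k[0]),"z at hinge",np.polyval(k,516.5),"at edge 413",np.polyval(k,413),len(q))
E
python3 flap.py
python3 -m pendant '[[1,0,0,0.001,0,0,0],[1,0,0,0.001,0,0,0],[1,0,0,0.001,0,0,0],[1,0,0,0.001,0,0,0],[1,0,0,0.001,0,0,0],[1,0,0,0,0,0,0],[1,0,0,0,0,0,0],[1,0,0,0,0,0,0]]'
python3 flap.py
```

```text
flap angle 0.3547643612876111 z at hinge 92.59339738758794 at edge 413 130.93364080808632 1657
clock: 6.8
tool_pos: [442.7, 67.7, 80.0]
ee_rot: [-0.0, 1.0, -0.0, 0.0]
wrist_force: [0.7, -0.7, -0.1]
grip_width: 0.002
grip_force: 0.0
flap angle 0.3427944475071791 z at hinge 92.50690449652103 at edge 413 129.4444102309978 1653
```

```bash
sed -i 's/<200)/<118)/' flap.py; python3 flap.py
python3 -m pendant '[[1,0,0,-0.004,0,0,0],[1,0,0,-0.004,0,0,0],[1,0,0,-0.004,0,0,0],[1,0,0,-0.004,0,0,0],[1,0,0,-0.004,0,0,0],[1,0,0,0,0,0,0],[1,0,0,0,0,0,0],[1,0,0,0,0,0,0]]'
python3 flap.py
```

```text
flap angle 0.13485208430220225 z at hinge 90.437549832169 at edge 413 104.47996476651682 1374
clock: 7.7
tool_pos: [442.5, 67.7, 99.8]
ee_rot: [-0.0, 1.0, -0.0, -0.0]
wrist_force: [0.2, -0.9, 0.4]
grip_width: -0.001
grip_force: 0.0
flap angle 0.13076168091874976 z at hinge 90.64594059880201 at edge 413 104.25744243785495 1388
```

Run:
```python
from h import *
s=sense()
for n in("side","scene"):
    p,d=snapshot(n);K,T=cam(n);V,U=np.mgrid[:400,:640];P=unproj(K,T,U,V,d)
    m=(d>0)&(abs(P[...,0]-443)<40)&(abs(P[...,1]-68)<40)&(P[...,2]>108)
    q=P[m];q=q[np.argsort(q[:,2])];print(n,s["tool_pos"].round());print(q[:240:20].round())
    if n=="side":cv2.imwrite("pics/tip2.png",cv2.resize(p[130:250,210:370],None,fx=4,fy=4))
```

```text
side [443.  68. 100.]
[[404.  60. 108.]
 [432.  71. 130.]
 [452.  62. 136.]
 [431.  73. 141.]
 [436.  56. 147.]
 [444.  57. 152.]
 [454.  39. 168.]
 [430.  75. 171.]
 [430.  82. 174.]
 [430. 105. 183.]
 [438.  52. 188.]
 [429.  30. 192.]]
scene [443.  68. 100.]
[[452.  66. 122.]
 [453.  68. 133.]
 [453.  67. 140.]
 [452.  67. 147.]
 [453.  71. 153.]
 [454.  74. 159.]
 [454.  45. 166.]
 [434.  66. 169.]
 [451.  86. 171.]
 [441.  86. 173.]
 [436.  87. 175.]
 [440.  86. 176.]]
```

View pics/tip2.png

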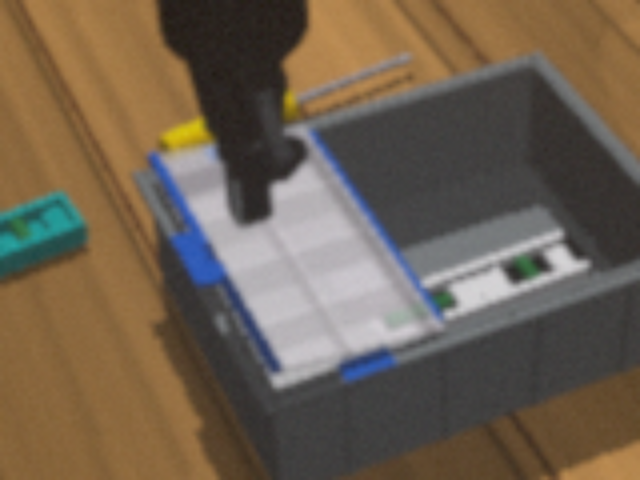

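The fingertips sit about 20 mm above the reported TCP: the lowest visible point is at z≈122 with the TCP at 100. The flap is still open by about 0.13 rad, so I'll push further down.

```bash
python3 -m pendant '[[1,0,0,0.005,0,0,0],[1,0,0,0.005,0,0,0],[1,0,0,0.005,0,0,0],[1,0,0,0.003,0,0,0],[1,0,0,0.003,0,0,0],[1,0,0,0.003,0,0,0],[1,0,0,0.002,0,0,0],[1,0,0,0.002,0,0,0]]'
python3 -m pendant '[[1,0,0,0.001,0,0,0],[1,0,0,0.001,0,0,0],[1,0,0,0,0,0,0],[1,0,0,0,0,0,0],[1,0,0,0,0,0,0],[1,0,0,0,0,0,0],[1,0,0,0,0,0,0],[1,0,0,0,0,0,0]]'
python3 flap.py
```

```text
clock: 8.65
tool_pos: [442.7, 67.6, 71.9]
ee_rot: [-0.0, 1.0, -0.0, 0.0]
wrist_force: [-0.3, 0.6, 1.0]
grip_width: 0.003
grip_force: 0.4
clock: 9.45
tool_pos: [442.7, 67.6, 70.0]
ee_rot: [-0.0, 1.0, -0.0, 0.0]
wrist_force: [-0.9, -0.1, -0.2]
grip_width: 0.002
grip_force: 0.0
flap angle 0.008043359918930803 z at hinge 90.7119283825077 at edge 413 91.54443408735726 1296
```

```bash
python3 -m pendant '[[1,0,0,0.001,0,0,0],[1,0,0,0.001,0,0,0],[1,0,0,0,0,0,0],[1,0,0,0,0,0,0],[1,0,0,0,0,0,0],[1,0,0,0,0,0,0],[1,0,0,0,0,0,0],[1,0,0,0,0,0,0]]'
python3 flap.py
```

```text
clock: 10.3
tool_pos: [442.9, 67.7, 69.0]
ee_rot: [-0.0, 1.0, 0.0, 0.0]
wrist_force: [-4.1, -0.0, 12.9]
grip_width: 0.001
grip_force: 6.3
flap angle -0.003168374615146709 z at hinge 90.85198578589136 at edge 413 90.52405791591094 1293
```

```bash
python3 -m pendant '[[1,0,0,-0.02,0,0,0],[1,0,0,-0.03,0,0,0],[-1,-0.010,-0.002,-0.03,0,0,0],[-1,-0.030,-0.002,-0.01,0,0,0],[-1,-0.035,-0.002,0,0,0,0],[-1,-0.035,-0.002,0,0,0,0],[-1,-0.025,-0.002,0,0,0,0],[-1,0,0,0,0,0,0]]'
python3 flap.py
python3 - <<'E'
from h import *
s=sense();p,d=snapshot("wrist");cv2.imwrite("pics/wrist1.png",p);K,T=cam("wrist",s)
np.savez("w1",p=p,d=d,K=K,T=T);print(s["tool_pos"],T.round(2))
V,U=np.mgrid[:400,:640];P=unproj(K,T,U,V,d)
hsv=cv2.cvtColor(p,cv2.COLOR_BGR2HSV)
for y in(-10,0,10,20,30,50,70,80,90,100,120,140):
    m=(d>0)&(abs(P[...,1]-y)<4)&(abs(P[...,0]-600)<25)&(P[...,2]<60);print(y,np.median(P[m][:,2]).round(1) if m.any() else None,end="; ")
m=(d>0)&(hsv[...,1]<60)&(hsv[...,2]>150)&(P[...,0]>520)&(P[...,0]<680)&(P[...,2]<50)&(P[...,2]>-30)
print(m.sum(),cv2.minAreaRect(P[m][:,:2].astype(np.float32)),np.median(P[m],0))
E
```

```text
clock: 11.15
tool_pos: [580.6, 57.5, 157.4]
ee_rot: [-0.0, 1.0, -0.0, 0.001]
wrist_force: [0.6, 0.1, 0.2]
grip_width: 0.992
grip_force: 0.0
flap angle -0.0015516651252713346 z at hinge 90.78011268059558 at edge 413 90.61951521124169 667
[578.56083364  57.60688118 157.24939786] [[-0.0000e+00 -9.6000e-01 -2.8000e-01  5.0782e+02]
 [ 1.0000e+00 -0.0000e+00 -0.0000e+00  5.8310e+01]
 [-0.0000e+00 -2.8000e-01  9.6000e-01  3.2138e+02]
 [ 0.0000e+00  0.0000e+00  0.0000e+00  1.0000e+00]]
-10 3.2; 0 3.1; 10 3.2; 20 3.1; 30 3.1; 50 16.6; 70 20.4; 80 3.2; 90 3.1; 100 3.1; 120 3.2; 140 3.3; 10191 ((592.9796752929688, 62.938873291015625), (142.93112182617188, 491.5533447265625), 0.2282402366399765) [586.57871075  78.86337238   3.55828466]
```

View pics/wrist1.png

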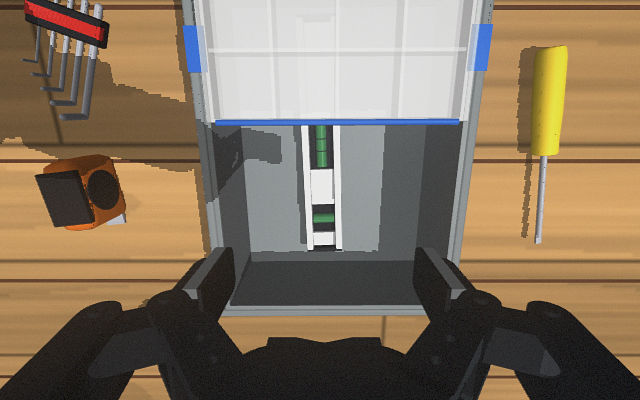

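The wrist view shows the level's sides at columns 303 and 342, and its far end at row 250. The pads are at (225,275) and (425,275), one on each side.

Run:
```python
from h import *
f=np.load("w1.npz");p,d,K,T=[f[k] for k in "pdKT"]
V,U=np.mgrid[:400,:640];P=unproj(K,T,U,V,d)
m=(d>0)&(P[...,2]>10)&(P[...,2]<32)&(abs(P[...,1]-60)<45)&(P[...,0]>520)&(P[...,0]<672)
q=P[m];print(cv2.minAreaRect(q[:,:2].astype(np.float32)),np.percentile(q,[1,99],0).round(1),np.median(q[:,2]))
for x in(530,560,590,620,645):
    r=q[abs(q[:,0]-x)<6];print(x,np.percentile(r[:,1],[3,97]).round(1),np.median(r[:,2]).round(1))
# fingers
Ti=np.linalg.inv(T);s=camera_model("wrist")
t=P-np.array([578.56,57.6,157.25]);t=np.stack([-t[...,0],t[...,1],-t[...,2]],-1)
m=(d>0)&(d<230)&(t[...,2]>-60)
for sg in(-1,1):
    q=t[m&(np.sign(t[...,1])==sg)&(abs(t[...,0])<30)];print("finger",len(q),np.percentile(q,[1,50,99],0).round(1))
m=(P[...,2]>60)&(P[...,2]<95)&(d>0)&(P[...,0]>515)
q=P[m];print("inside walls y",np.percentile(q[:,1],[1,99]),"x",np.percentile(q[:,0],[1,99]))
fx=P[(d>0)&(P[...,2]<6)&(abs(P[...,1]-100)<20)&(P[...,0]<690)&(P[...,0]>600)];print("far wall",fx[:,0].max())
```

```text
((588.7752685546875, 56.79098892211914), (133.92007446289062, 38.064048767089844), 1.843383550643921) [[522.9  37.4  11. ]
 [653.6  75.9  22.5]] 18.04011806011522
530 [37.2 72.3] 19.5
560 [38.5 73.8] 18.7
590 [39.1 74.3] 17.3
620 [40.1 76.3] 19.8
645 [41.4 76. ] 17.4
finger 1522 [[-10.1 -55.3 -59.8]
 [  6.7 -42.2 -50.1]
 [ 11.7 -41.6 -35.6]]
finger 1510 [[-10.1  42.9 -59.9]
 [  6.8  43.5 -50.1]
 [ 11.8  56.6 -35.5]]
inside walls y [-171.78887264  173.6975718 ] x [515.4289321  686.52073941]
far wall 676.6718779797559
```

```bash
python3 -m pendant '[[-1,0,0,0,0,0,-1.95],[-1,0,0,0,0,6.67,0],[-1,0,0,0,0,6.67,0],[-1,0,0,0,0,6.67,0],[-1,-0.006,0,0.021,0,0,0],[-1,-0.006,0,0.021,0,0,0],[-1,-0.006,0,0.021,0,0,0],[-1,0,0,0,0,0,0]]'
cat > rem.py <<'E'
import sys;from h import *
s=sense();r=R.from_quat(s["ee_rot"]).as_matrix();t=np.array(eval(sys.argv[1]),float)
print("rem tool mm",(r.T@(t-s["tool_pos"])).round(1))
E
python3 st.py; python3 rem.py "[565.8,56.3,-15.4]"
```

```text
clock: 12.05
tool_pos: [569.9, 57.6, 90.0]
ee_rot: [-0.017, 0.984, -0.003, -0.177]
wrist_force: [-0.1, -0.3, -0.0]
grip_width: 1.001
grip_force: 0.0
t 12.05 pos [569.9  57.6  90. ] x [-0.937 -0.033  0.348] y [-0.035  0.999 -0.   ] z [-0.348 -0.012 -0.937] F [-0.1 -0.3 -0. ] w 1.001 gf 0.0 q [0.09 0.66 0.15 1.41 0.02 0.05]
rem tool mm [-32.8  -1.1 100.3]
```

```bash
python3 -m pendant '[[-1,-0.006,0,0.018,0,0,0],[-1,-0.006,0,0.018,0,0,0],[-1,-0.006,0,0.018,0,0,0],[-1,-0.006,0,0.018,0,0,0],[-1,-0.004,-0.001,0.012,0,0,0],[-1,-0.003,0,0.008,0,0,0],[-1,-0.001,0,0.004,0,0,0],[-1,0,0,0,0,0,0]]'
python3 st.py; python3 rem.py "[565.8,56.3,-15.4]"
python3 - <<'E'
from h import *
s=sense();p,d=snapshot("wrist");cv2.imwrite("pics/wrist2.png",p)
p2,d2=snapshot("side");cv2.imwrite("pics/s3.png",np.vstack([cv2.resize(p,(480,300)),cv2.resize(p2[120:270,200:440],(480,300))]))
E
```

```text
clock: 12.85
tool_pos: [570.3, 56.5, -8.3]
ee_rot: [-0.017, 0.985, -0.003, -0.174]
wrist_force: [-0.5, 0.6, 0.7]
grip_width: 0.999
grip_force: 0.0
t 12.85 pos [570.3  56.5  -8.3] x [-0.939 -0.033  0.342] y [-0.035  0.999  0.   ] z [-0.342 -0.012 -0.94 ] F [-0.5  0.6  0.7] w 0.999 gf 0.0 q [0.09 0.74 0.05 1.23 0.02 0.05]
rem tool mm [ 1.8 -0.1  8.2]
```

View pics/s3.png

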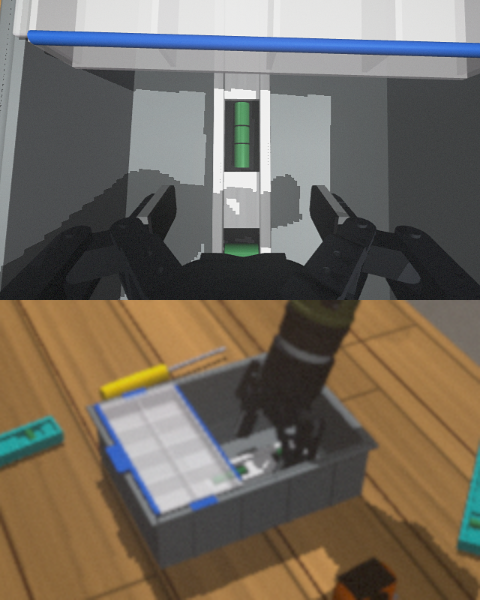

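The pads stand centred either side of the level (top view: pads at columns 165 and 318, level centre at 241), and the flap is flat. Next I'll descend the rest and close.

```bash
python3 -m pendant '[[-1,0.001,0,0.003,0,0,0],[-1,0.001,0,0.003,0,0,0],[0.2,0,0,0,0,0,0],[1,0,0,0,0,0,0],[1,0,0,0,0,0,0],[1,0,0,0,0,0,0],[1,0,0,0,0,0,0],[1,0,0,0,0,0,0]]'
python3 st.py
python3 - <<'E'
from h import *
s=sense();p,d=snapshot("wrist");K,T=cam("wrist",s);V,U=np.mgrid[:400,:640];P=unproj(K,T,U,V,d)
r=R.from_quat(s["ee_rot"]).as_matrix();t=(P-s["tool_pos"])@r
m=(d>0)&(d<230)&(abs(t[...,0])<14)&(abs(t[...,1])>18)&(abs(t[...,1])<32)&(t[...,2]>-60)
print(np.percentile(t[m],[1,50,99],0).round(1),"tip world z",np.percentile(P[m][:,2],1))
E
```

```text
clock: 13.75
tool_pos: [567.0, 56.4, -13.1]
ee_rot: [-0.017, 0.985, -0.003, -0.173]
wrist_force: [2.0, 0.1, 3.3]
grip_width: 0.428
grip_force: 61.3
t 13.75 pos [567.   56.4 -13.1] x [-0.939 -0.033  0.341] y [-0.035  0.999  0.   ] z [-0.341 -0.012 -0.94 ] F [2.  0.1 3.3] w 0.428 gf 61.3 q [0.09 0.73 0.03 1.22 0.02 0.05]
[[-10.6 -31.4 -59.9]
 [  8.7  18.9 -41.2]
 [ 13.6  31.7 -12. ]] tip world z 2.1291139407781428
```

Grip is firm at 61 N. Now I'll tip the level up 16° about its near end.

```bash
python3 -m pendant '[[1,0.0025,0,-0.007,0,-2,0],[1,0.0017,0,-0.0052,0,-2,0],[1,0.0015,0,-0.0053,0,-2,0],[1,0.0013,0,-0.0053,0,-2,0],[1,0.0011,0,-0.0054,0,-2,0],[1,0.001,0,-0.0054,0,-2,0],[1,0.0008,0,-0.0054,0,-2,0],[1,0.0006,0,-0.0055,0,-2,0]]'
python3 st.py
cat > lv.py <<'E'
from h import *
s=sense();p,d=snapshot("wrist");K,T=cam("wrist",s);V,U=np.mgrid[:400,:640];P=unproj(K,T,U,V,d)
r=R.from_quat(s["ee_rot"]).as_matrix();t=(P-s["tool_pos"])@r
hsv=cv2.cvtColor(p,cv2.COLOR_BGR2HSV)
m=(d>0)&(hsv[...,1]<50)&(hsv[...,2]>130)&(abs(t[...,1])<16)&(t[...,0]>14)&(t[...,0]<160)&(t[...,2]<10)&(t[...,2]>-110)
q=t[m];k=np.polyfit(q[:,0],q[:,2],1)
res=abs(q[:,2]-np.polyval(k,q[:,0]));q=q[res<np.median(res)*2+1];k=np.polyfit(q[:,0],q[:,2],1)
a=np.array([-1,0,-k[0]]);a/=np.linalg.norm(a);w=r@a
print("level axis world",w.round(3),"slant deg",np.degrees(np.arcsin(w[2])).round(1),"x range tool",q[:,0].min().round(),q[:,0].max().round(),"z tool at 0",k[1].round(1),len(q))
E
python3 lv.py
```

```text
clock: 14.6
tool_pos: [565.7, 56.3, 32.0]
ee_rot: [-0.017, 0.999, -0.001, -0.035]
wrist_force: [-0.6, -0.1, -1.4]
grip_width: 0.429
grip_force: 60.7
t 14.6 pos [565.7  56.3  32. ] x [-0.997 -0.035  0.07 ] y [-0.035  0.999 -0.   ] z [-0.07  -0.003 -0.998] F [-0.6 -0.1 -1.4] w 0.429 gf 60.7 q [ 0.1   0.44 -0.29  0.91  0.    0.06]
level axis world [ 0.995  0.035 -0.098] slant deg -5.6 x range tool 14.0 106.0 z tool at 0 -50.4 14182
```

Run:
```python
from h import *
p,d=snapshot("wrist")
p2,d2=snapshot("side");cv2.imwrite("pics/s4.png",np.vstack([cv2.resize(p,(480,300)),cv2.resize(p2[120:270,200:440],(480,300))]))
s=sense();K,T=cam("wrist",s);V,U=np.mgrid[:400,:640];P=unproj(K,T,U,V,d)
m=(d>0)&(abs(P[...,1]-56)<12)&(P[...,2]<300)
for x in range(500,580,8):
    q=P[m&(abs(P[...,0]-x)<3)][:,2];print(x,np.percentile(q,[5,50,95]).round(1) if len(q) else 0)
```

```text
500 [89.3 90.3 91.4]
508 [89.3 90.3 91.3]
516 [89.4 90.7 91.9]
524 [46.5 52.2 55.8]
532 [48.2 50.6 57.7]
540 [50.5 52.8 60. ]
548 [52.8 55.3 62.3]
556 [ 55.6 147.8 154.2]
564 [ 63.  137.8 146. ]
572 [64.1 65.5 68.9]
```

View pics/s4.png

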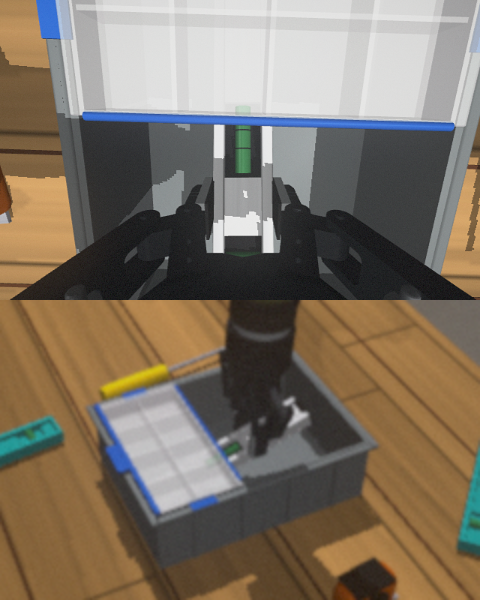

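The level is tipped to about 15° with its top at z≈54 by the box edge, so it clears the underside at 62. Next I'll move it outward and tip it further.

```bash
python3 -m pendant '[[1,-0.0075,0,-0.0005,0,0,0],[1,-0.0075,0,-0.0005,0,0,0],[1,-0.0075,0,-0.0005,0,0,0],[1,0,0,-0.0043,0,-1.75,0],[1,0,0,-0.0043,0,-1.75,0],[1,0,0,-0.0042,0,-1.75,0],[1,0,0,-0.0042,0,-1.75,0],[1,0,0,0,0,0,0]]'
python3 st.py
python3 - <<'E'
from h import *
p,d=snapshot("wrist");s=sense();K,T=cam("wrist",s);V,U=np.mgrid[:400,:640];P=unproj(K,T,U,V,d)
m=(d>0)&(abs(P[...,1]-56)<16)
for x in range(516,570,8):
    q=P[m&(abs(P[...,0]-x)<3)][:,2];print(x,np.percentile(q,[5,50,95]).round(1) if len(q) else 0)
E
```

```text
clock: 15.55
tool_pos: [589.5, 57.2, 49.5]
ee_rot: [-0.017, 1.0, 0.0, 0.026]
wrist_force: [0.6, -0.4, -3.0]
grip_width: 0.43
grip_force: 60.7
t 15.55 pos [589.5  57.2  49.5] x [-0.998 -0.035 -0.052] y [-0.035  0.999  0.   ] z [ 0.052  0.002 -0.999] F [ 0.6 -0.4 -3. ] w 0.43 gf 60.7 q [ 0.1   0.37 -0.36  0.79 -0.    0.06]
516 [89.7 91.  92.3]
524 [52.5 54.4 59.7]
532 [52.5 56.6 63. ]
540 [54.7 62.4 66.5]
548 [58.1 65.7 70. ]
556 [61.6 69.  73.3]
564 [ 66.5 163.2 168.9]
```

```bash
python3 -m pendant '[[1,-0.0125,0,-0.0045,0,0,0],[1,-0.0125,0,-0.0045,0,0,0],[1,-0.0125,0,-0.0045,0,0,0],[1,-0.0125,0,-0.0045,0,0,0],[1,-0.0125,0,-0.0045,0,0,0],[1,-0.0125,0,-0.0045,0,0,0],[1,-0.0125,0,-0.0045,0,0,0],[1,-0.005,0,0,0,0,0]]'
python3 st.py; python3 flap.py
python3 - <<'E'
from h import *
p,d=snapshot("wrist");p2,d2=snapshot("side");cv2.imwrite("pics/s5.png",np.vstack([cv2.resize(p,(480,300)),cv2.resize(p2[110:260,200:440],(480,300))]))
E
```

```text
clock: 16.4
tool_pos: [682.1, 60.4, 85.6]
ee_rot: [-0.017, 0.999, 0.001, 0.026]
wrist_force: [-0.2, 0.0, -1.9]
grip_width: 0.425
grip_force: 60.7
t 16.4 pos [682.1  60.4  85.6] x [-0.998 -0.035 -0.053] y [-0.035  0.999  0.   ] z [ 0.053  0.002 -0.999] F [-0.2  0.  -1.9] w 0.425 gf 60.7 q [ 0.09  0.49 -0.07  0.95 -0.    0.06]
flap angle -0.002960358477238927 z at hinge 90.9525878726789 at edge 413 90.64618987522182 674
```

View pics/s5.png

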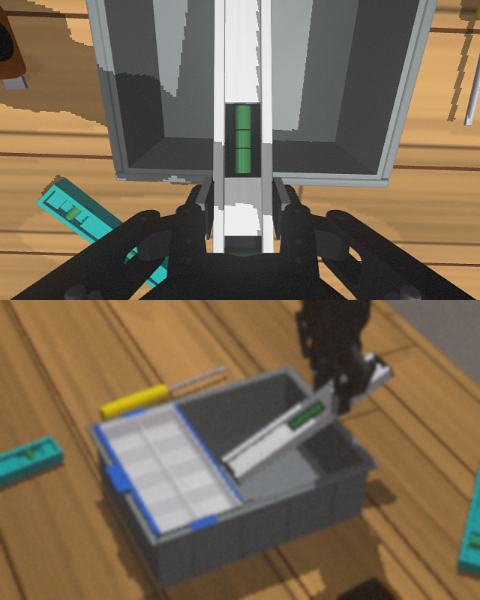

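The level is clear of the parts box, with its near end free in the opening, and the flap is still closed. Now I'll lift it and level it out.

```bash
python3 -m pendant '[[1,0,0,-0.015,0,0,0],[1,0,0,-0.025,0,0,0],[1,0,0,-0.025,0,0,0],[1,0,0,-0.025,0,0,0],[1,0,0,-0.02,0,0,0],[1,0,0,-0.01,0,3,0],[1,0,0,0,0,4,0],[1,0,0,0,0,4,0]]'
python3 -m pendant '[[1,0,0,0,0,4,0],[1,0,0,0,0,4,0],[1,0,0,0,0,3,0],[1,0,0,0,0,1,0],[1,0,0,0,0,0,0],[1,0,0,0,0,0,0],[1,0,0,0,0,0,0],[1,0,0,0,0,0,0]]'
python3 st.py; python3 flap.py
python3 - <<'E'
from h import *
p,d=snapshot("wrist");s=sense();K,T=cam("wrist",s);V,U=np.mgrid[:400,:640];P=unproj(K,T,U,V,d)
m=(d>0)&(abs(P[...,1]-56)<20)&(P[...,2]>120)
for x in range(540,660,20):
    q=P[m&(abs(P[...,0]-x)<4)];print(x,np.percentile(q[:,2],[5,50,95]).round(1) if len(q) else 0)
E
```

```text
clock: 17.35
tool_pos: [673.5, 60.2, 208.4]
ee_rot: [-0.017, 0.997, -0.001, -0.07]
wrist_force: [-0.1, 0.2, -3.0]
grip_width: 0.431
grip_force: 60.7
clock: 18.15
tool_pos: [673.6, 60.2, 206.6]
ee_rot: [-0.017, 0.985, -0.003, -0.173]
wrist_force: [0.3, 0.7, -1.5]
grip_width: 0.429
grip_force: 60.7
t 18.15 pos [673.6  60.2 206.6] x [-0.94  -0.033  0.341] y [-0.035  0.999  0.   ] z [-0.341 -0.012 -0.94 ] F [ 0.3  0.7 -1.5] w 0.429 gf 60.7 q [0.08 0.86 0.79 1.84 0.02 0.04]
flap angle -0.00040503165976706984 z at hinge 90.73107194014726 at edge 413 90.68915116106899 729
540 0
560 [234.8 236.2 240.7]
580 [234.9 236.2 240.8]
600 [234.9 236.3 240.9]
620 [231.4 236.1 240.9]
640 [230.7 238.2 241.1]
```

The level is horizontal at z≈232 mm and held at 61 N. The arm is still and the flap is closed.

```bash
python3 -c "
from plant import close_job;print(close_job())"
```

```text
the job is handed in; nothing more can be done
None
```

I handed the job in at about 18 s with the flap closed and the level held horizontal at 61 N, about 14 cm above the tray's rim; the arm went nowhere near the screwdriver, hex keys or tape measure, and the hand-in returned no verdict.

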